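# Third crosswise layer on the relay stand

### The job

A relay has to stand off the steel counter while it is tested, so build the slat stand up by one more layer: pick up the two long loose slats and set them gently across the top pair, flat and parallel, one directly above each slat of the bottom layer and with their ends lined up with the layers below. Leave the short slat of the same wood where it lies.

Things in the scene. Friction and masses are not known exactly. Their poses are not given: they have to be found in the camera images.
- slat_a_center (a point): Loose long slat of brown hardwood, 110 x 24 x 16 mm, lying flat, about 60 g. The point is its centre, 8 mm above its underside; x runs along its length, y across its 24 mm width, z up.
- slat_b_center (a point): Loose long slat of brown hardwood, 110 x 24 x 16 mm, lying flat, about 60 g. The point is its centre, 8 mm above its underside; x runs along its length, y across its 24 mm width, z up. The twin of the other long slat; either may go on either side.
- short_slat_center (a point): Loose short slat of the same brown hardwood, 70 x 24 x 16 mm, lying flat; not needed, to be left alone. The point is its centre; x along its length, z up.
- stand_top (a point): Fixed slat stand: grey plate 120 x 120 x 6 mm and two layers of two brown slats, each 110 x 24 x 16 mm. Bottom pair runs along x, centrelines at y = +42 and -42 mm; top pair lies across it along y, at x = +42 and -42 mm. The point: middle of the stand, level with the top pair's upper face, 38 mm above the counter; z up. New slats go along x, centres at x = 0, y = +42 and -42, z = +8 mm.
There are look-alikes about, which are no part of the job. What is shaped like the part that bears stand_top but red is not meant.

How it is judged:
At the end, for the whole second after the job is handed in: Both long slats lie at rest, flat on the stand's top layer (centre 4 to 10.5 mm above its upper face), crosswise to it and within 0.2 rad (11 degrees) of the bottom layer's direction, one on each side with its centreline within 15 mm of the bottom slat below it, and centred lengthwise within 15 mm (x of slat_a_center in the frame of stand_top between -0.015 and 0.015 m and z of slat_a_center in the frame of stand_top between 0.004 and 0.0105 m and angle between the x axis of each of slat_a_center, slat_b_center and the x axis of stand_top, either way round below 0.2 rad and linear speed of each of slat_a, slat_b below 0.02 m/s and x of slat_b_center in the frame of stand_top between -0.015 and 0.015 m and z of slat_b_center in the frame of stand_top between 0.004 and 0.0105 m and ((y of slat_a_center in the frame of stand_top between 0.027 and 0.057 m and y of slat_b_center in the frame of stand_top between -0.057 and -0.027 m) or (y of slat_a_center in the frame of stand_top between -0.057 and -0.027 m and y of slat_b_center in the frame of stand_top between 0.027 and 0.057 m))); the robot touches nothing.
It fails at once if the short slat is moved by more than 25 mm (distance of short_slat_center from where it was at the start of the episode above 0.025 m).
It fails at once if a long slat is dropped or thrown onto the stand (faster than 0.6 m/s just above it) ((horizontal distance between slat_a_center and stand_top below 0.09 m and z of slat_a_center in the frame of stand_top below 0.03 m and linear speed of slat_a above 0.6 m/s) or (horizontal distance between slat_b_center and stand_top below 0.09 m and z of slat_b_center in the frame of stand_top below 0.03 m and linear speed of slat_b above 0.6 m/s)).
It also fails if it takes over 58 s, if anything falls off the work surface, if the arm or the gripper's body presses on something with over 40 N, if the wrist force passes 120 N, or if a joint passes its speed limit or range.

### The arm

A 6-joint arm with a two-finger parallel gripper is mounted at the origin on the work surface. World frame = base frame: x ahead of the robot, y to its left, z up, the work surface at z = 0. Lengths are in m, angles in rad, forces in N, time in s.
With the tool pointing down it reaches from about 0.275 to 1 m from the base axis. Payload 8.4 kg.
Tool frame: the origin (TCP) lies on the centre line of the jaws, within the pads' length; the fingertips stand 19 mm ahead of it and the grasp point (between the pads) is the TCP; z points along the fingers, y is the line along which they close (so a half turn about z gives the same grasp; the last joint's range is limited). The gripper opens to 85 mm and grips with 20 to 120 N. Pads are 22 mm wide; open, the fingers measure 114 mm over their backs; the gripper's body (76 mm by 85 mm) begins 54 mm behind the grasp point. The pads swing forward as they close: fully open they stand 13 mm farther back than shut.
Start: joints at [1.318, 0.353, 1.633, -0, 1.155, -0.002], TCP at [0.155, 0.605, 0.25] pointing down, gripper open.
Joint ranges: [-2.63, 2.63], [-0.92, 2.1], [0.06, 2.66], [-1.3, 4.44], [0, 2.69], [-3.02, 3.02]. Speed limits (rad/s): [2.22, 2.22, 2.79, 3.14, 3.14, 3.14].

### API

Orientations are given as a 3x3 rotation matrix whose columns are the frame's x, y, z axes.
In Python, from rig import bot, eyes gives the robot as it stands.
- The arm moves only by the shell command python3 -m jog 'ROWS' [FORCE]. ROWS is JSON, a list of rows, each a list of 7 numbers: the shift along the tool's x, y, z in mm, then the turn, a rotation vector about the tool's x, y, z in degrees, then the closure, from -1 (fully open) to 1 (shut), so that 0 is half open. A call has 1 to 5 rows; each row is the pose to reach, as a shift and turn from the pose commanded when the call began, along the tool's axes at that moment; what a row does not reach only later rows make up. A row lasts 1/12 s, in which the tool goes at most 41.7 mm and 7.16 degrees, less where a joint would pass 70% of its speed; a pose out of reach is approached as far as the arm can. A call with a gripper value outside its range is refused whole. The fingers move at their own pace and stop on an object; FORCE is the grip in N (left out, the last holds). Time passes only in rows, so rows that repeat a pose let the fingers close. It gives the time, the measured TCP pose, the force, the opening and the grip force at its end, in the units of the state.
- bot.observe(): the state, without advancing time (a new reading comes with each control period).
- eyes.get_image(name): name is "side" or "top" or "wrist"; returns a dict with "pixels" (480x640x3 uint8, red, green, blue), "intrinsics" (3x3 intrinsics, pixels), "world_to_cam" (4x4, takes a point from world to camera coordinates); the wrist camera has in their place "mount" (4x4, takes a point from camera to tool coordinates, whose origin is the TCP and whose axes are the flange's). Camera axes: x right, y up, looking along -z (the intrinsics and any distortion apply to the point x, -y, -z); pixel columns grow to the right and rows downward; lengths in m; the calibration is good to about 2 mm. A picture is of the moment at which its call begins: read the wrist's pose just before it. There is no depth.
- bot.finish_job(): hands the job in; it is judged then, once.
Trained networks look in a picture, given as the dict that the camera call returned (one of the last four; its "shot" number tells which), for a name from the list of things; names that differ only in an ending like _2 or _b are one class to them, and where a whole thing is asked for, a point or a joint stands for the part that bears it (a point fixed in the world has none). Each returns a list of dicts, best first, with "score" (0 to 1); they miss things now and then, are a little off and sometimes report something else, mostly with a low value. They report only what shows in the picture. A call takes as long as a camera call. They do not tell look-alikes from the thing itself.
- eyes.boxes_of(picture, query): "xyz" ([x, y, z] in m, in the coordinates of the camera as it stood for that picture, good to about 4 mm: the middle of the surface that is visible of it).
The state is a dict: "t": time; "joint_pos": joint angles; "qd": joint speeds; "tau": joint torques, N m; "position": TCP position; "tcp_rot": TCP orientation; "force": force on the tool from outside, world axes, zero at the start; "torque": the same for the moment, N m; "opening": opening from 0.0 (shut) to 1.0 (fully open); "finger_force": force on a finger pad.
Only numpy, scipy, OpenCV 4.12 (cv2) and the standard library are available. Lean on these libraries where they do the work, as an engineer would, in place of code of your own. Each camera call takes 0.05 s, during which the arm holds its last target. There are 200 camera calls.

## Working session

There is one attempt and no reset: what is moved stays moved. The work goes in short steps, Python scripts to look and compute and a shell command to move; the robot and the scene stay as the last step left them, time stands still between calls to the robot, and variables do not carry over. Pictures are saved under pics/ and viewed, at most 10 in all, crops included, and the job is handed in when it is done.

```bash
mkdir -p pics; cat > h.py <<'E'
import numpy as np, cv2
from rig import bot, eyes
def w2c(im, st=None):
    if "world_to_cam" in im: return np.array(im["world_to_cam"])
    T=np.eye(4); T[:3,:3]=st["tcp_rot"]; T[:3,3]=st["position"]
    return np.linalg.inv(T@np.array(im["mount"]))
def c2w(im,p,st=None): return (np.linalg.inv(w2c(im,st))@np.r_[p,1])[:3]
def px(im,P,st=None):
    c=w2c(im,st)@np.r_[P,1]; u=np.array(im["intrinsics"])@[c[0],-c[1],-c[2]]; return u[:2]/u[2]
def ray(im,uv,z,st=None):
    M=np.linalg.inv(w2c(im,st)); d=np.linalg.inv(np.array(im["intrinsics"]))@[uv[0],uv[1],1]
    d=M[:3,:3]@[d[0],-d[1],-d[2]]; o=M[:3,3]; return o+d*(z-o[2])/d[2]
def save(im,n): cv2.imwrite(f"pics/{n}.png",np.array(im["pixels"])[:,:,::-1])
E
python3 - <<'E'
from h import *
np.set_printoptions(precision=3,suppress=True)
st=bot.observe(); print(st["t"],st["position"],np.array(st["tcp_rot"]).round(3).tolist())
for n in ("top","side"):
    im=eyes.get_image(n); save(im,n); print(n,[k for k in im], w2c(im)[:3].round(3).tolist())
    for q in ("slat_a_center","short_slat_center","stand_top"):
        for d in eyes.boxes_of(im,q): 
            P=c2w(im,d["xyz"]); print(q,round(d["score"],2),P,px(im,P).round())
E
```

```text
0.0 [0.155 0.605 0.25 ] [[-0.969, 0.248, -0.0], [0.248, 0.969, -0.001], [0.0, -0.001, -1.0]]
top ['pixels', 'intrinsics', 'world_to_cam', 'shot'] [[-0.016, -1.0, 0.021, -0.007], [0.994, -0.013, 0.106, -0.479], [-0.106, 0.022, 0.994, -1.059]]
slat_a_center 0.82 [0.611 0.262 0.013] [165. 163.]
short_slat_center 0.9 [0.431 0.281 0.018] [152. 264.]
stand_top 0.97 [0.332 0.142 0.023] [231. 319.]
stand_top 0.57 [ 0.525 -0.012  0.021] [318. 208.]
side ['pixels', 'intrinsics', 'world_to_cam', 'shot'] [[0.987, -0.163, -0.004, -0.48], [0.089, 0.523, 0.848, -0.088], [-0.136, -0.837, 0.531, -1.193]]
slat_a_center 0.74 [0.614 0.255 0.017] [350. 200.]
short_slat_center 0.83 [0.428 0.277 0.012] [276. 204.]
stand_top 0.7 [ 0.52  -0.032  0.021] [336. 265.]
stand_top 0.67 [0.326 0.114 0.022] [239. 237.]
```

View pics/top.png

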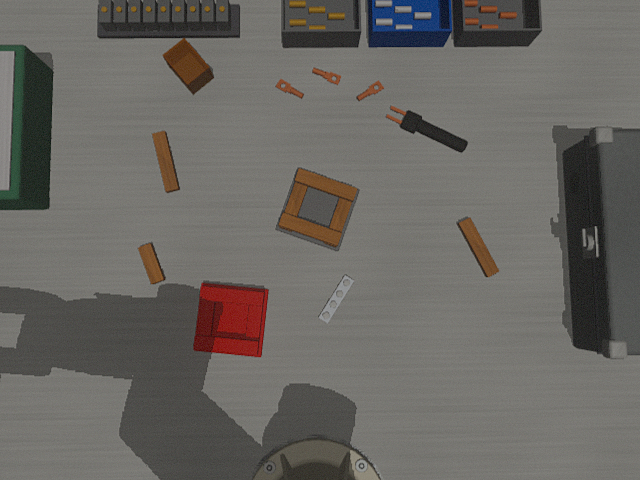

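View pics/side.png

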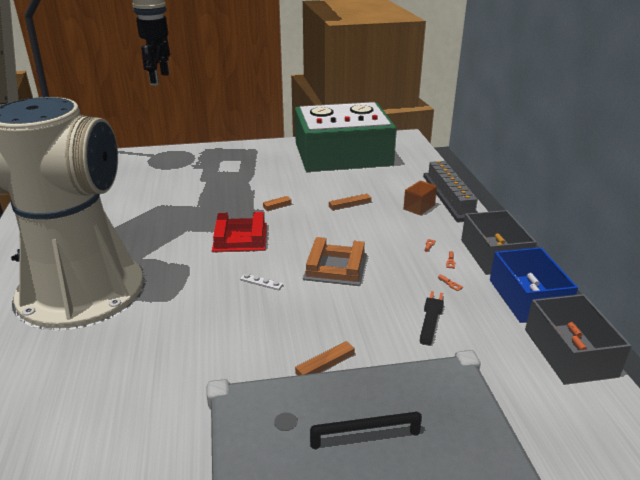

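The top view shows two long brown slats at (166,161) and (478,247), and the short one at (151,263). The brown stand is at (318,208), and its upper pair are the full-length bars running left to right. The red look-alike stand is at (231,319), and a brown block sits at (188,66). The brown stand is the one meant, because the red one is excluded. I'll measure these and confirm in one crop.

```bash
cat >> h.py <<'E'
def brown(im):
    hsv=cv2.cvtColor(np.array(im["pixels"]),cv2.COLOR_RGB2HSV)
    return cv2.inRange(hsv,(6,110,60),(20,255,255))
def blobs(im,z,st=None,amin=300):
    m=cv2.morphologyEx(brown(im),cv2.MORPH_OPEN,np.ones((3,3)))
    out=[]
    for c in cv2.findContours(m,cv2.RETR_EXTERNAL,cv2.CHAIN_APPROX_NONE)[0]:
        if cv2.contourArea(c)<amin: continue
        W=np.array([ray(im,p,z,st)[:2] for p in c[:,0].astype(float)],np.float32)
        r=cv2.minAreaRect(W*1000); b=cv2.boxPoints(r)
        e=[b[1]-b[0],b[2]-b[1]]; e=max(e,key=np.linalg.norm)
        out.append((np.array(r[0]).round(1),np.array(r[1]).round(1),round(float(np.degrees(np.arctan2(e[1],e[0]))),1),c[:,0].mean(0).round()))
    return out
E
python3 - <<'E'
from h import *
im=eyes.get_image("top")
for z in (.016,.038):
    print(z)
    for b in blobs(im,z): print(*b)
p=np.array(im["pixels"])[120:290,130:520,::-1]
cv2.imwrite("pics/crop.png",cv2.resize(p,None,fx=2,fy=2,interpolation=cv2.INTER_CUBIC))
E
```

```text
0.016
[432.1 284. ] [70.  24.3] 20.7 [151. 263.]
[ 453.3 -296.9] [109.3  23.6] 26.5 [478. 247.]
[528.2 -10.7] [111.6 113.2] -20.3 [317. 207.]
[615.2 261. ] [109.8  24. ] 13.6 [165. 161.]
[800.2 225.6] [74.6 52.7] 39.4 [185.  62.]
0.038
[430.7 278.5] [68.6 23.8] 20.7 [151. 263.]
[ 451.5 -290.7] [107.1  23.2] 26.5 [478. 247.]
[524.9 -10.3] [109.4 110.9] -20.3 [317. 207.]
[610.1 255.9] [107.6  23.5] 13.6 [165. 161.]
[791.4 221.3] [73.1 51.6] 39.4 [185.  62.]
```

View pics/crop.png

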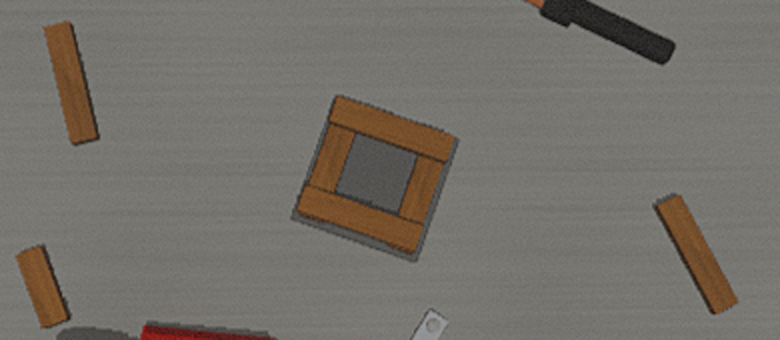

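The crop confirms it: the brown stand's upper pair runs at about 70°, so stand x is about -20°. The slats at crop (72,83) and (695,253) are long (109 mm) and the one at (43,287) is short (70 mm). I'll move above slat A at (615,261), angle 13.6°.

```bash
cat >> h.py <<'E'
def go(P,yaw):  # world mm, tool-x yaw deg (mod 180) -> row in tool axes
    st=bot.observe(); R=np.array(st["tcp_rot"]); p=np.array(st["position"])*1000
    a=np.degrees(np.arctan2(R[1,0],R[0,0])); d=(yaw-a+90)%180-90; q6=np.degrees(st["joint_pos"][5])
    c,s=np.cos(np.radians(a+d)),np.sin(np.radians(a+d)); Rt=np.array([[c,s,0],[s,-c,0],[0,0,-1.]])
    rv=np.degrees(cv2.Rodrigues(R.T@Rt)[0].ravel())
    print("t",round(st["t"],2),"pos",p.round(1),"yaw",round(a,1),"q6",round(q6,1),"shift",(R.T@(np.array(P)-p)).round(1),"turn",rv.round(1),"F",np.array(st["force"]).round(1),"open",round(st["opening"],3),"ff",st["finger_force"])
E
python3 -m jog '[[-35,-15,0,0,0,0,-1],[-71,-29,0,0,0,0,-1],[-106,-44,0,0,0,0,-1],[-142,-58,0,0,0,0,-1],[-177,-73,0,0,0,0,-1]]' 
python3 -m jog '[[-35,-15,0,0,0,0,-1],[-71,-29,0,0,0,0,-1],[-106,-44,0,0,0,0,-1],[-142,-58,0,0,0,0,-1],[-177,-73,0,0,0,0,-1]]' 
python3 -m jog '[[-35,-15,0,0,0,-6,-1],[-71,-29,0,0,0,-12,-1],[-106,-44,0,0,0,-18,-1],[-142,-58,0,0,0,-23,-1],[-177,-73,0,0,0,-28,-1]]' 
python3 -c "
from h import *
go([615,261,200],13.6)"
```

```text
t: 0.87
position: [0.3097, 0.4897, 0.2504]
tcp_rot: [[-0.969, 0.248, 0.0], [0.248, 0.969, 0.0], [-0.0, 0.0, -1.0]]
force: [0.5, -0.3, -0.7]
opening: 0.998
finger_force: 0.0
t: 1.28
position: [0.4633, 0.3749, 0.2505]
tcp_rot: [[-0.969, 0.248, 0.0], [0.248, 0.969, 0.0], [-0.0, 0.001, -1.0]]
force: [0.6, -0.2, -0.5]
opening: 0.997
finger_force: 0.0
t: 1.7
position: [0.6166, 0.2602, 0.2504]
tcp_rot: [[-0.971, -0.24, 0.0], [-0.24, 0.971, 0.0], [-0.0, 0.0, -1.0]]
force: [0.5, 0.9, 0.1]
opening: 1.003
finger_force: 0.0
t 1.7 pos [616.6 260.2 250.4] yaw -166.1 q6 -81.1 shift [ 1.4  1.2 50.4] turn [0.  0.  0.3] F [0.5 0.9 0.1] open 1.003 ff 0.0
```

```bash
python3 -c "
from h import *
st=bot.observe(); im=eyes.get_image('wrist'); save(im,'w1')
for b in blobs(im,.016,st): print(*b)
for d in eyes.boxes_of(im,'slat_a_center'): print(d['score'],c2w(im,d['xyz'],st))
"
```

```text
[798.6 219.1] [101.1  80.2] 40.0 [241. 346.]
[769.1 -16.5] [44.6 18.4] 66.4 [ 16. 275.]
[741.8  44.7] [52.1 18. ] 60.0 [ 80. 266.]
[613.9 263.2] [108.5  22.4] 13.5 [320. 193.]
[451.7 292.4] [29.8 25.8] 20.8 [401.  18.]
[540.4   5.7] [ 63.9 106. ] -20.6 [54. 58.]
0.93 [0.60513766 0.25808721 0.01732318]
```

View pics/w1.png

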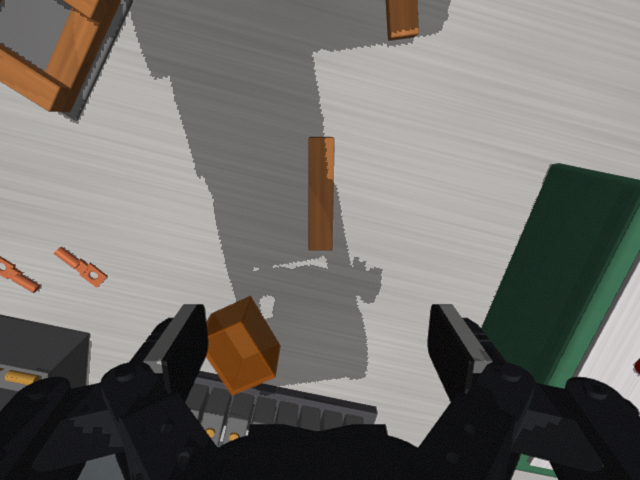

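The wrist view shows the slat at (320,193) between the jaws' line, with its full length visible; this agrees with the top view to 2 mm. I'll descend and grip.

```bash

python3 -m jog '[[2,2,36,0,0,0,-1],[2,2,72,0,0,0,-1],[2,2,108,0,0,0,-1],[2,2,140,0,0,0,-1],[2,2,160,0,0,0,-1]]' >/dev/null
python3 -m jog '[[0,0,20,0,0,0,-1],[0,0,38,0,0,0,-1],[0,0,52,0,0,0,-1],[0,0,62,0,0,0,-1],[0,0,66,0,0,0,-1]]' 
python3 -m jog '[[0,0,0,0,0,0,0.5],[0,0,0,0,0,0,0.9],[0,0,0,0,0,0,1],[0,0,0,0,0,0,1],[0,0,0,0,0,0,1]]' 40
python3 -m jog '[[0,0,0,0,0,0,1],[0,0,0,0,0,0,1],[0,0,0,0,0,0,1],[0,0,0,0,0,0,1],[0,0,0,0,0,0,1]]' 40
python3 -c "
from h import *
go([539.5,29,150],-20.3)"
```

```text
t: 2.63
position: [0.6119, 0.2629, 0.0228]
tcp_rot: [[-0.972, -0.236, -0.002], [-0.236, 0.972, -0.001], [0.002, -0.0, -1.0]]
force: [0.0, -0.5, 1.0]
opening: 1.001
finger_force: 0.0
t: 3.05
position: [0.6132, 0.2632, 0.0252]
tcp_rot: [[-0.972, -0.236, 0.001], [-0.236, 0.972, 0.001], [-0.001, 0.0, -1.0]]
force: [0.8, -0.2, 0.1]
opening: 0.299
finger_force: 0.4
t: 3.47
position: [0.6133, 0.2633, 0.0253]
tcp_rot: [[-0.972, -0.236, 0.001], [-0.236, 0.972, 0.001], [-0.001, 0.0, -1.0]]
force: [-0.4, 0.3, 5.8]
opening: 0.267
finger_force: 40.3
t 3.47 pos [613.3 263.3  25.3] yaw -166.4 q6 -80.5 shift [ 126.8 -210.3 -124.9] turn [ 0.   0.1 33.9] F [-0.4  0.3  5.8] open 0.267 ff 40.29898524284363
```

```bash

python3 -m jog '[[0,0,-10,0,0,0,1],[0,0,-35,0,0,0,1],[0,0,-65,0,0,0,1],[0,0,-95,0,0,0,1],[0,0,-125,0,0,0,1]]' >/dev/null
python3 -m jog '[[13,-21,0,0,0,0,1],[30,-50,0,0,0,0,1],[45,-75,0,0,0,0,1],[61,-101,0,0,0,0,1],[76,-126,0,0,0,0,1]]' >/dev/null
python3 -m jog '[[12,-20,0,0,0,7,1],[25,-40,0,0,0,14,1],[36,-60,0,0,0,21,1],[46,-75,0,0,0,28,1],[51,-84,0,0,0,34,1]]' >/dev/null
python3 -m jog '[[0,0,0,0,0,0,1],[0,0,0,0,0,0,1]]' >/dev/null
python3 -c "
from h import *
go([539.5,29,70],-20.3)
st=bot.observe(); im=eyes.get_image('wrist'); save(im,'w2')
for z in (.038,.12):
  for b in blobs(im,z,st): print(z,*b)
"
```

```text
t 4.88 pos [538.9  28.7 149.8] yaw 159.7 q6 -66.9 shift [-0.4  0.4 79.8] turn [0. 0. 0.] F [ 0.5  0.2 -1. ] open 0.264 ff 39.52387511730194
0.038 [759.1 199.3] [104.1  49.5] 21.4 [617. 417.]
0.038 [573.2 -23.1] [116.5 213.1] -20.1 [273. 271.]
0.12 [657.2 149.3] [67.9 32.3] 21.4 [617. 417.]
0.12 [536.    4.3] [ 76.  138.9] -20.1 [273. 271.]
```

View pics/w2.png

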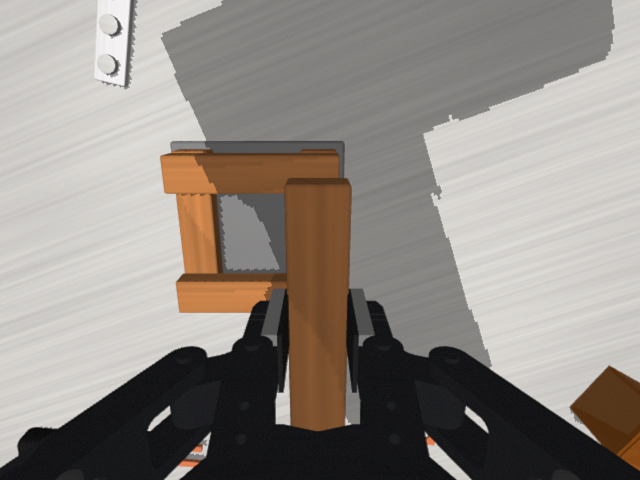

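Wrist view: the slat is held square to the stand's top bars, with its end at (318,180). The stand's far bar spans (163,155)–(338,153). I'll check the stand estimate against these corners.

```bash
python3 -c "
from h import *
st=bot.observe(); im=eyes.get_image('wrist')
a=np.radians(-20.3); ex=np.array([np.cos(a),np.sin(a)]); ey=np.array([-ex[1],ex[0]]); c=np.array([525,-10.3])
for x,y in [(-54,-55),(-54,55),(54,-55),(-30,-55),(30,-55)]:
  P=np.r_[c+x*ex+y*ey,38]/1000; print(x,y,px(im,P,st).round(1))
for uv in [(163,155),(339,153),(178,279)]:
  w=ray(im,uv,.038,st)*1000; d=w[:2]-c; print(uv,w.round(1),(d@ex).round(1),(d@ey).round(1))
"
```

```text
-54 -55 [156.7 153.5]
-54 55 [338.2 154. ]
54 -55 [176.2 312.2]
-30 -55 [161.5 192.5]
30 -55 [172.3 280.5]
(163, 155) [457.4 -40.   38. ] -53.1 -51.3
(339, 153) [493.   60.7  38. ] -54.6 55.5
(178, 279) [534.4 -68.2  38. ] 28.9 -51.1
```

```bash

python3 -m jog '[[0,1,20,0,0,0,1],[0,1,40,0,0,0,1],[0,1,58,0,0,0,1],[0,1,70,0,0,0,1],[0,1,78,0,0,0,1]]' >/dev/null
python3 -m jog '[[0,0,3,0,0,0,1],[0,0,5,0,0,0,1],[0,0,6,0,0,0,1],[0,0,7,0,0,0,1],[0,0,7,0,0,0,1]]'
```

```text
t: 5.82
position: [0.5396, 0.0299, 0.0648]
tcp_rot: [[-0.938, 0.348, 0.001], [0.348, 0.938, 0.0], [-0.001, 0.0, -1.0]]
force: [-0.2, -0.2, -1.3]
opening: 0.269
finger_force: 39.5
```

```bash

python3 -m jog '[[0,0,0.5,0,0,0,1],[0,0,1,0,0,0,1],[0,0,1.5,0,0,0,1],[0,0,1.5,0,0,0,1]]'
python3 -m jog '[[0,0,0.5,0,0,0,1],[0,0,0.5,0,0,0,1]]'
```

```text
t: 6.15
position: [0.5394, 0.0299, 0.0633]
tcp_rot: [[-0.937, 0.348, 0.001], [0.348, 0.937, 0.0], [-0.001, 0.0, -1.0]]
force: [-0.5, 0.6, 4.7]
opening: 0.265
finger_force: 40.1
t: 6.32
position: [0.5394, 0.0299, 0.0633]
tcp_rot: [[-0.937, 0.348, 0.001], [0.348, 0.937, 0.0], [-0.001, 0.0, -1.0]]
force: [-4.0, -1.1, 11.7]
opening: 0.264
finger_force: 40.9
```

Contact. Now I'll release gradually and rise.

```bash

python3 -m jog '[[0,0,0,0,0,0,0.4],[0,0,0,0,0,0,0.3],[0,0,0,0,0,0,0],[0,0,0,0,0,0,-0.5],[0,0,0,0,0,0,-0.5]]'
python3 -m jog '[[0,0,-15,0,0,0,-0.5],[0,0,-45,0,0,0,-0.5],[0,0,-80,0,0,0,-1],[0,0,-115,0,0,0,-1],[0,0,-145,0,0,0,-1]]' >/dev/null
python3 -m jog '[[0,0,-25,0,0,0,-1],[0,0,-40,0,0,0,-1]]' >/dev/null
python3 -c "
from h import *
go([452.5,-295,250],26.5)
im=eyes.get_image('side'); save(im,'s2')"
```

```text
t: 6.73
position: [0.5391, 0.0299, 0.0622]
tcp_rot: [[-0.937, 0.348, -0.0], [0.348, 0.937, -0.0], [0.0, -0.0, -1.0]]
force: [0.5, -0.1, 0.4]
opening: 0.742
finger_force: 0.0
t 7.32 pos [540.1  30.  250.5] yaw 159.6 q6 -66.6 shift [-3.090e+01 -3.352e+02  1.000e-01] turn [  0.    0.2 -46.9] F [ 0.1  0.4 -0.5] open 1.0 ff 0.0
```

```bash

python3 -m jog '[[-3,-33,0,0,0,0,-1],[-6,-67,0,0,0,0,-1],[-9,-100,0,0,0,0,-1],[-12,-134,0,0,0,0,-1],[-15,-168,0,0,0,0,-1]]' >/dev/null
python3 -m jog '[[-3,-33,0,0,0,-7,-1],[-6,-67,0,0,0,-14,-1],[-9,-100,0,0,0,-21,-1],[-12,-134,0,0,0,-28,-1],[-16,-167,0,0,0,-34,-1]]' >/dev/null
python3 -m jog '[[0,0,0,0,0,-7,-1],[0,0,0,0,0,-13,-1],[0,0,0,0,0,-13,-1]]' >/dev/null
python3 -c "
from h import *
st=bot.observe(); im=eyes.get_image('wrist'); save(im,'w3')
for b in blobs(im,.016,st): print(*b)
go([453.3,-296.9,24.5],26.5)
"
```

```text
[499.4  -1.1] [119.8  56.8] 70.3 [539. 351.]
[ 451.9 -297.1] [108.   22.7] 26.2 [315. 196.]
t 8.5 pos [ 451.2 -295.1  246.7] yaw -153.5 q6 -149.8 shift [ -1.1  -2.8 222.2] turn [ 0. -0. -0.] F [0.1 0.  1. ] open 0.998 ff 0.0
```

View pics/s2.png

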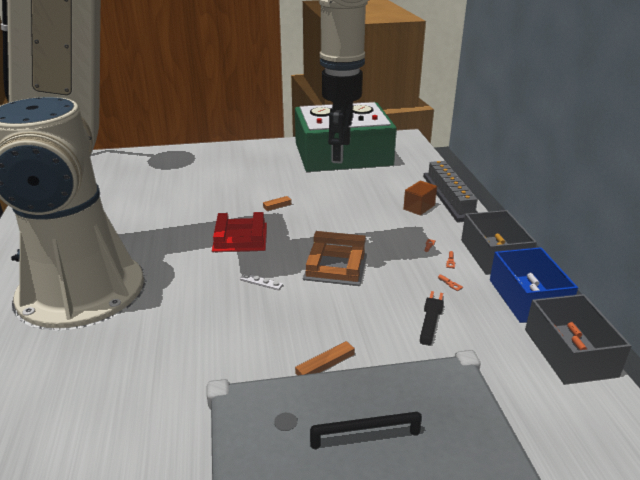

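View pics/w3.png

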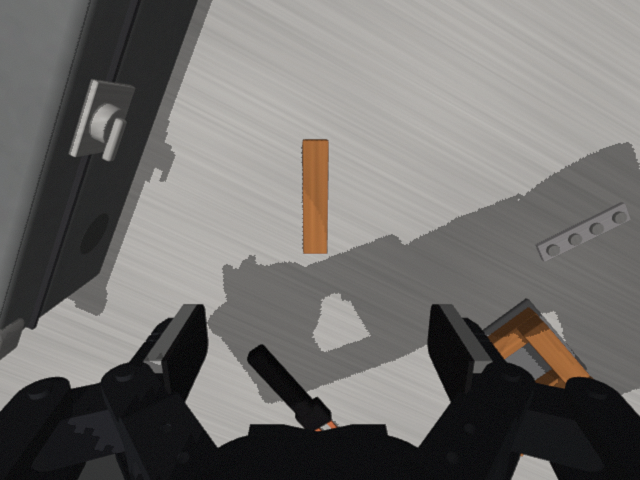

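Side view: the first slat lies squarely across the stand, far side, at (340,237). Wrist view: slat B at (315,196), with the toolbox about 100 mm clear. I'll descend.

```bash

python3 -m jog '[[0,-2,36,0,0,0,-1],[0,-2,72,0,0,0,-1],[0,-2,108,0,0,0,-1],[0,-2,140,0,0,0,-1],[0,-2,160,0,0,0,-1]]' >/dev/null
python3 -m jog '[[0,0,20,0,0,0,-1],[0,0,36,0,0,0,-1],[0,0,50,0,0,0,-1],[0,0,58,0,0,0,-1],[0,0,62,0,0,0,-1]]' 
python3 -m jog '[[0,0,0,0,0,0,0.5],[0,0,0,0,0,0,0.9],[0,0,0,0,0,0,1],[0,0,0,0,0,0,1],[0,0,0,0,0,0,1]]' 40 >/dev/null
python3 -m jog '[[0,0,0,0,0,0,1],[0,0,0,0,0,0,1],[0,0,0,0,0,0,1],[0,0,0,0,0,0,1]]' 40
python3 -c "
from h import *
go([510.5,-49,160],-20.3)"
```

```text
t: 9.33
position: [0.4521, -0.2959, 0.0241]
tcp_rot: [[-0.895, -0.447, -0.002], [-0.447, 0.895, 0.001], [0.001, 0.002, -1.0]]
force: [-0.7, 0.4, -0.3]
opening: 0.999
finger_force: 0.0
t: 10.08
position: [0.4529, -0.297, 0.0262]
tcp_rot: [[-0.894, -0.448, 0.001], [-0.448, 0.894, -0.001], [-0.001, -0.001, -1.0]]
force: [-0.7, 0.5, 5.5]
opening: 0.265
finger_force: 39.5
t 10.08 pos [ 452.9 -297.    26.2] yaw -153.4 q6 -150.0 shift [-162.7  195.8 -133.9] turn [-0.   0.1 46.9] F [-0.7  0.5  5.5] open 0.265 ff 39.462799429893494
```

```bash

python3 -m jog '[[0,0,-10,0,0,0,1],[0,0,-38,0,0,0,1],[0,0,-70,0,0,0,1],[0,0,-104,0,0,0,1],[0,0,-134,0,0,0,1]]' >/dev/null
python3 -m jog '[[-14,17,0,0,0,0,1],[-30,36,0,0,0,0,1],[-46,56,0,0,0,0,1],[-63,76,0,0,0,0,1],[-80,96,0,0,0,0,1]]' >/dev/null
python3 -m jog '[[-18,22,0,0,0,7,1],[-38,45,0,0,0,14,1],[-57,68,0,0,0,21,1],[-73,88,0,0,0,28,1],[-83,100,0,0,0,34,1]]' >/dev/null
python3 -m jog '[[0,0,0,0,0,7,1],[0,0,0,0,0,13,1],[0,0,0,0,0,13,1],[0,0,0,0,0,13,1]]' >/dev/null
python3 -c "
from h import *
go([510.5,-49,64.2],-20.3)
st=bot.observe(); im=eyes.get_image('wrist'); save(im,'w4')"
```

```text
t 11.67 pos [510.3 -48.4 159.9] yaw 159.8 q6 -75.4 shift [-0.3 -0.5 95.7] turn [0.  0.  0.1] F [-0.1 -0.2 -1.1] open 0.271 ff 39.51107919216156
```

View pics/w4.png

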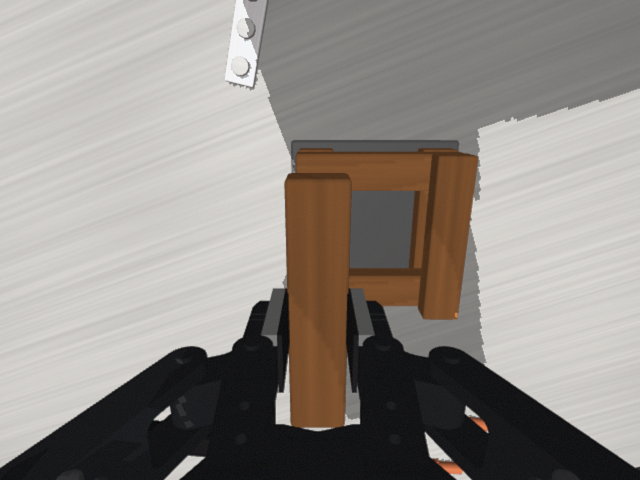

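Slat A sits square on the right at (447,235), and the held slat is above the left bottom bar. I'll lower it.

```bash

python3 -m jog '[[0,0,25,0,0,0,1],[0,0,48,0,0,0,1],[0,0,66,0,0,0,1],[0,0,79,0,0,0,1],[0,0,87,0,0,0,1]]' >/dev/null
python3 -m jog '[[0,0,3,0,0,0,1],[0,0,5,0,0,0,1],[0,0,6,0,0,0,1],[0,0,7,0,0,0,1],[0,0,7,0,0,0,1]]'
python3 -m jog '[[0,0,0.5,0,0,0,1],[0,0,1,0,0,0,1],[0,0,1.5,0,0,0,1],[0,0,1.5,0,0,0,1]]'
```

```text
t: 12.55
position: [0.5108, -0.0485, 0.0658]
tcp_rot: [[-0.938, 0.348, 0.001], [0.348, 0.938, -0.0], [-0.001, 0.0, -1.0]]
force: [-0.0, 0.5, -0.3]
opening: 0.266
finger_force: 39.5
t: 12.88
position: [0.5106, -0.0484, 0.0642]
tcp_rot: [[-0.938, 0.348, 0.0], [0.348, 0.938, -0.0], [-0.0, 0.0, -1.0]]
force: [-1.4, -0.1, 3.4]
opening: 0.269
finger_force: 40.0
```

```bash

python3 -m jog '[[0,0,0.5,0,0,0,0.4],[0,0,0.5,0,0,0,0.3],[0,0,0.5,0,0,0,0.1],[0,0,0,0,0,0,-0.2],[0,0,0,0,0,0,-0.2]]'
python3 -m jog '[[0,0,-15,0,0,0,-0.2],[0,0,-45,0,0,0,-0.2],[0,0,-80,0,0,0,-0.5],[0,0,-115,0,0,0,-0.5],[0,0,-145,0,0,0,-0.5]]' >/dev/null
python3 -m jog '[[-35,0,-20,0,0,0,-0.5],[-70,0,-40,0,0,0,-0.5],[-100,0,-60,0,0,0,-0.5],[-120,0,-70,0,0,0,-0.5],[-120,0,-70,0,0,0,-0.5]]' 
python3 -c "
from h import *
st=bot.observe(); im=eyes.get_image('wrist'); save(im,'w5')
a=np.radians(-20.3); ex=np.array([np.cos(a),np.sin(a)]); ey=np.array([-ex[1],ex[0]]); c=np.array([525,-10.3])
for s in (-1,1):
  for x,y in [(-55,-12),(-55,12),(55,12),(55,-12)]:
    print(s,x,y,px(im,np.r_[c+x*ex+(y+42*s)*ey,54]/1000,st).round(0))
"
```

```text
t: 13.3
position: [0.5103, -0.0485, 0.0638]
tcp_rot: [[-0.937, 0.348, -0.0], [0.348, 0.937, -0.0], [0.0, -0.0, -1.0]]
force: [0.2, 0.5, -1.2]
opening: 0.6
finger_force: 0.0
t: 14.13
position: [0.6272, -0.0917, 0.2815]
tcp_rot: [[-0.937, 0.349, 0.006], [0.349, 0.937, -0.001], [-0.006, 0.001, -1.0]]
force: [-0.7, 0.2, -0.4]
opening: 0.746
finger_force: 0.0
-1 -55 -12 [300. -24.]
-1 -55 12 [330. -24.]
-1 55 12 [329. 121.]
-1 55 -12 [302. 121.]
1 -55 -12 [406. -24.]
1 -55 12 [436. -24.]
1 55 12 [424. 121.]
1 55 -12 [397. 121.]
```

View pics/w5.png

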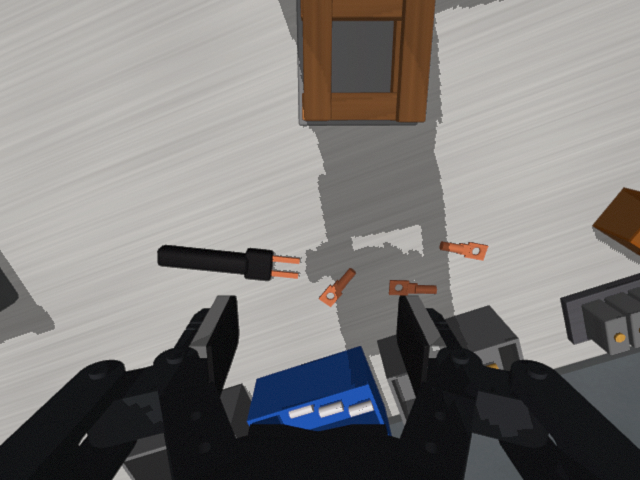

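Both slats show at the predicted pixels (ends at row 121, columns 302–331 and 398–426), lying flat and parallel with ends flush. The gripper is clear, so I'll hand in.

```bash
python3 -c "
from rig import bot
print(bot.finish_job())"
```

```text
the job is handed in; nothing more can be done
None
```

Both long slats are set across the stand's top pair, flat, parallel and in line with the layers below, within a few mm by the last wrist picture; the short slat was left untouched, and the job was handed in at about 14 s of the 58 s allowed (no verdict was returned).

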